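Find the lid that fits the open jar and twist it home

ROBOT

A 6-joint arm with a two-finger parallel gripper is mounted at the origin on a cart in front of the work surface, level with it; the furniture and walls round the work are solid. World frame = base frame: x ahead of the robot, y to its left, z up, the work surface at z = 0. Lengths are in m, angles in degrees, forces in N, time in s.
With the tool pointing down it reaches from about 0.3 to 1 m from the base axis. Payload 5.1 kg.
Tool frame: the origin (TCP) lies midway between the tips of the shut fingers; the grasp point (between the pads) lies 19 mm behind it; z points along the fingers, y is the line along which they close (so a half turn about z gives the same grasp; the last joint's range is limited). The gripper opens to 95 mm and grips with 3 to 60 N. Pads are 20 mm wide; open, the fingers measure 119 mm over their backs; the gripper's body (75 mm by 180 mm) begins 59 mm behind the grasp point.
Start: joints at [-77.269, 7.093, 94.555, -0, 78.352, -4.733], TCP at [0.195, -0.62, 0.187] pointing down, gripper open.
Joint ranges: [-149.61, 149.61], [-58.7, 133.49], [1.44, 155.28], [-77.14, 257.14], [18.33, 153.61], [-166.67, 166.67]. Speed limits (degrees/s): [147.25, 147.25, 180, 180, 180, 180].

INTERFACE

Orientations are given as [roll, pitch, yaw] about the fixed x, y, z axes, in that order (R = Rz(yaw) Ry(pitch) Rx(roll)).
In Python, from cell import telemetry, vision, close_job gives the robot as it stands.
- The arm moves only by the tool send_rows, never from a script. Its argument "commands" is one flat list of numbers, 7 for each row, row after row: the opening, from 0 (shut) to 1 (fully open), then the shift along the tool's x, y, z in cm, then the turn, a rotation vector about the tool's x, y, z in degrees. A call has 1 to 10 rows; each row is the pose to reach, as a shift and turn from the pose commanded when the call began, along the tool's axes at that moment; what a row does not reach only later rows make up. A row lasts 1/12 s, in which the tool goes at most 41.7 mm and 7.16 degrees, less where a joint would pass 70% of its speed; a pose out of reach is approached as far as the arm can. A call with a gripper value outside its range is refused whole. The fingers move at their own pace and stop on an object; "squeeze" is the grip in N (left out, the last holds). Time passes only in rows, so rows that repeat a pose let the fingers close. It gives the time, the measured TCP pose, the force, the opening and the grip force at its end, in the units of the state.
- telemetry.sense(): the state, without advancing time (a new reading comes with each control period).
- vision.camera(name): name is "scene" or "top" or "wrist"; returns a dict with "pixels" (480x640x3 uint8, blue, green, red), "camera_matrix" (3x3 intrinsics, pixels), "rvec" (rotation vector, rad) and "tvec" (3), from world to camera coordinates, as OpenCV has them; the wrist camera has in their place "T_tool_cam" (4x4, takes a point from camera to tool coordinates, whose origin is the TCP and whose axes are the flange's). Camera axes: x right, y down, z forward; pixel columns grow to the right and rows downward; lengths in m; the calibration is good to about 2 mm. The wrist camera is an equidistant fisheye: a pixel r from the principal point sees the ray r / f radians off the axis. A picture is of the moment at which its call begins: read the wrist's pose just before it. There is no depth.
- close_job(): hands the job in; it is judged then, once.
The state is a dict: "clock": time; "joint_positions": joint angles; "dq": joint speeds; "joint_efforts": joint torques, N m; "eef_pos": TCP position; "tool_rot": TCP orientation; "wrist_force": force on the tool from outside, world axes, zero at the start; "ft_torque": the same for the moment, N m; "width": finger opening in m; "grasp_force": force on a finger pad.
Only numpy, scipy, OpenCV 4.12 (cv2) and the standard library are available. Lean on these libraries where they do the work, as an engineer would, in place of code of your own. Each camera call takes 0.05 s, during which the arm holds its last target. There are 200 camera calls.

TASK

The blue jar on the board stands open. Pick the one loose lid that fits it, set it over the neck with its handle bar lined up with the two orange hooks, and turn it clockwise until it is fully home against the stops. Let go of it, and leave the other two lids where they lie.

Things in the scene. Friction and masses are not known exactly. Their poses are not given: they have to be found in the camera images.
- jar: Blue fixed jar, 88 dia; origin: centre of underside, z up. White neck: 38 dia, z 80-104. Two orange hooks on it (31 out, undersides z 91, tops z 96) on a line 57 deg counter-clockwise (from above) of jar x. A lid goes down only with its bar within 15 deg of that line, then turns clockwise 57 deg to the stops: bar along x (white side ribs), lid origin at z 83. Lid rim must clear hooks: 62 dia.
- lid_small: Yellow loose lid, 54 outer dia, 49 inner dia, lying mouth down. Origin: centre of its lower rim, z up; top face at z 24. Handle bar on top along its x: 44 long, 14 wide, 28 high (z 24-52), grip it across y. Too small for the jar's hooks. Half a turn looks the same.
- lid_mid: Green loose lid, 77 outer dia, 72 inner dia, lying mouth down. Origin: centre of its lower rim, z up; top face at z 24. Handle bar on top along its x: 44 long, 14 wide, 28 high (z 24-52), grip it across y. Two tabs inside the rim (free 50 across, 5 thick) leave gaps at +-x and catch under the jar's hooks. Half a turn looks the same.
- lid_large: Red loose lid, 98 outer dia, 93 inner dia, lying mouth down. Origin: centre of its lower rim, z up; top face at z 24. Handle bar on top along its x: 44 long, 14 wide, 28 high (z 24-52), grip it across y. Too wide: the jar's hooks do not catch it. Half a turn looks the same.

How it is judged (in metres and radians):
At the end, for the whole second after the job is handed in: The green lid sits level on the jar's neck, seated to within 5 mm of its full depth and 12 mm of its axis, its handle bar within 17 degrees of the jar's home direction (against the stops), at rest (horizontal distance between lid_mid and jar below 0.012 m and z of lid_mid in the frame of jar below 0.088 m and angle between lid_mid's own z axis and vertical below 0.15 rad and angle between the x axis of lid_mid and the x axis of jar, either way round below 0.3 rad and linear speed of lid_mid below 0.02 m/s); the robot touches nothing.
It fails at once if the yellow lid is moved by more than 30 mm (distance of lid_small from where it was at the start of the episode above 0.03 m).
It fails at once if the red lid is moved by more than 30 mm (distance of lid_large from where it was at the start of the episode above 0.03 m).
It also fails if it takes over 38 s, if anything falls off the work surface, if the arm or the gripper's body presses on something with over 40 N, if the wrist force passes 120 N, or if a joint passes its speed limit or range.

## Working session

There is one attempt and no reset: what is moved stays moved. The work goes in short steps, Python scripts to look and compute and a tool call to move; the robot and the scene stay as the last step left them, time stands still between calls to the robot, and variables do not carry over. Pictures are saved under pics/ and viewed, at most 10 in all, crops included, and the job is handed in when it is done.

Besides the shell and the picture viewer there is one more tool, called after "Call:" as name(argument=value, ...), one argument or row to a line, values as JSON. send_rows: Moves the arm, as the interface text tells. Its arguments: {"type":"object","properties":{"commands":{"type":"array","items":{"type":"number"}},"squeeze":{"type":"number"}},"required":["commands"]}

```bash
mkdir -p pics
python3 - <<'E'
from cell import telemetry, vision
import cv2,pickle
s=telemetry.sense();print(s)
d={}
for n in("top","scene"):
    c=vision.camera(n);d[n]=c;cv2.imwrite(f"pics/{n}0.png",c["pixels"])
pickle.dump(d,open("c0.pkl","wb"))
E
```

```text
{'clock': 0.0, 'joint_positions': array([-7.72674715e+01,  7.13238475e+00,  9.46325418e+01, -3.81600641e-04,
        7.83522914e+01, -4.73186251e+00]), 'dq': array([-0.00664105,  0.05300471,  0.02278062,  0.06951533, -0.04565592,
       -0.1200507 ]), 'joint_efforts': array([-9.40319333e-04, -4.17604744e+01, -3.59931207e+01,  7.72963045e-02,
        4.92010906e-02, -1.68189449e-04]), 'eef_pos': array([ 0.19489911, -0.61936721,  0.18611555]), 'tool_rot': array([-1.79883151e+02, -9.29731903e-03,  1.74644590e+01]), 'wrist_force': array([ 0.46398824, -0.38330747, -0.01973421]), 'ft_torque': array([-0.01666648,  0.02332313,  0.02063401]), 'grasp_force': 0.0, 'width': 0.09504023657440111}
```

View pics/top0.png

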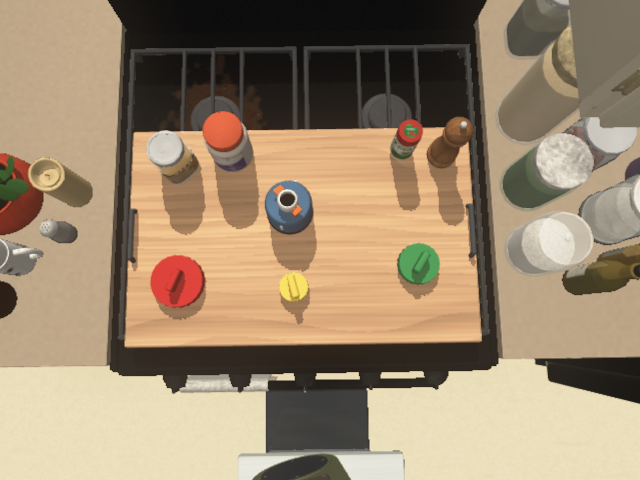

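View pics/scene0.png

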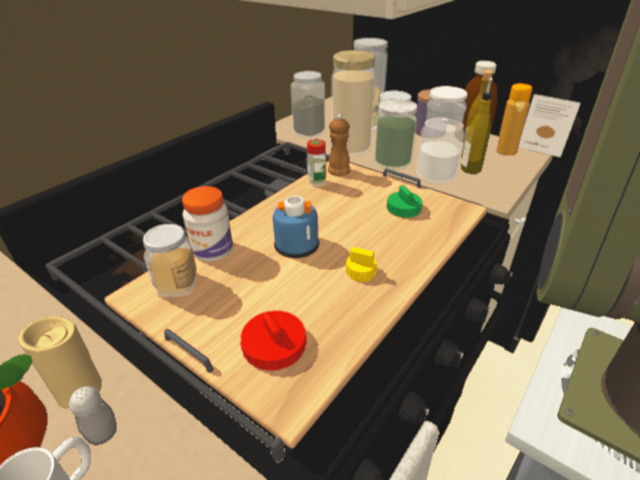

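The top view shows the jar near (288,205), the green lid near (419,264), yellow near (293,288) and red near (177,282). The scene view agrees. I'll enlarge the jar and the green lid.

```bash
cat > h.py <<'E'
import numpy as np,cv2
def cam(c):
    R=cv2.Rodrigues(np.array(c["rvec"],float))[0];return np.array(c["camera_matrix"]),R,np.array(c["tvec"],float).ravel()
def ray(c,u,v,z):
    K,R,t=cam(c);d=R.T@np.linalg.inv(K)@[u,v,1];o=-R.T@t;return o+d*(z-o[2])/d[2]
def px(c,P):
    K,R,t=cam(c);p=K@(R@np.array(P)+t);return p[:2]/p[2]
E
python3 - <<'E'
import pickle,cv2,numpy as np
from h import *
d=pickle.load(open("c0.pkl","rb"));c=d["top"];I=c["pixels"]
def crop(x,y):return cv2.resize(I[y:y+64,x:x+64],None,fx=6,fy=6,interpolation=cv2.INTER_CUBIC)
cv2.imwrite("pics/crop0.png",np.hstack([crop(257,175),crop(388,233)]))
K,R,t=cam(c);print(-R.T@t,K)
print(ray(c,288,201,.104),ray(c,419,264,.024))
E
```

```text
[0.4025149  0.0137121  0.99783158] [[495.09967931   0.         311.18526385]
 [  0.         495.09967931 245.80116742]
 [  0.           0.           1.        ]]
[0.62398064 0.05520778 0.104     ] [ 0.51182314 -0.19908462  0.024     ]
```

View pics/crop0.png

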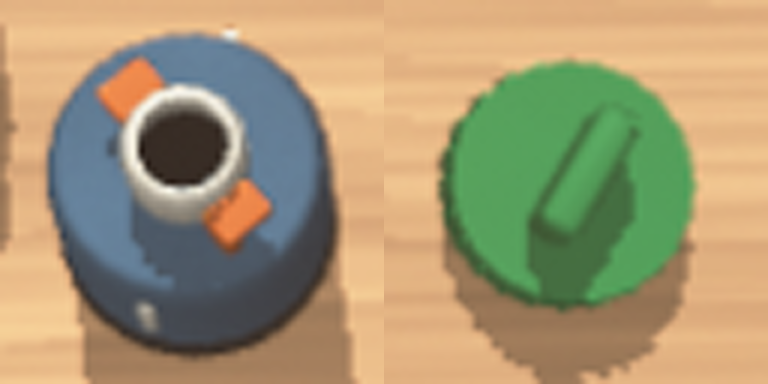

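The jar's neck centre is at crop (183,152), hooks at (132,90) and (237,215), and ribs at (147,317) and (230,35). The green lid's disc centre is at (568,184), and its bar-top ends are near (549,228) and (620,114).

Run:
```python
import pickle
from h import *
c=pickle.load(open("c0.pkl","rb"))["top"]
o=lambda x,y:(257+(x+.5)/6-.5,175+(y+.5)/6-.5)
g=lambda x,y:(388+(x-384+.5)/6-.5,233+(y+.5)/6-.5)
print("neck",ray(c,*o(183,152),.104))
a=ray(c,*o(132,90),.096);b=ray(c,*o(237,215),.096);d=a-b;print("hooks",(a+b)/2,np.degrees(np.arctan2(d[1],d[0])),np.linalg.norm(d))
print("ribs low",ray(c,*o(147,317),.04),ray(c,*o(230,35),.075))
print("lid",ray(c,*g(568,184),.024))
a=ray(c,*g(620,114),.052);b=ray(c,*g(549,228),.052);d=a-b;print("bar",(a+b)/2,np.degrees(np.arctan2(d[1],d[0])),np.linalg.norm(d))
```

```text
neck [0.62606709 0.05688889 0.104     ]
hooks [0.62796753 0.05686285 0.096     ] 38.65395202188134 0.051850078431642944
ribs low [0.58670755 0.072244   0.04      ] [0.67159336 0.04289978 0.075     ]
lid [ 0.51333811 -0.19767414  0.024     ]
bar [ 0.51430997 -0.19711784  0.052     ] -33.98865401265481 0.04389931951183925
```

Call:
send_rows(
  commands=[1, 14.8, -28.9, 0, 0, 0, 20, 1, 14.8, -28.9, 0, 0, 0, 20, 1, 14.8, -28.9, 0, 0, 0, 20, 1, 14.8, -28.9, 0, 0, 0, 20, 1, 14.8, -28.9, 0, 0, 0, 20, 1, 14.8, -28.9, 0, 0, 0, 20, 1, 14.8, -28.9, 0, 0, 0, 20, 1, 14.8, -28.9, 0, 0, 0, 20, 1, 43.1, -30.8, 4.7, 0, 0, 51.5, 1, 43.1, -30.8, 4.7, 0, 0, 51.5],
)

```text
clock: 0.93
eef_pos: [0.3127, -0.2748, 0.1771]
tool_rot: [179.9, -0.2, -14.6]
wrist_force: [0.2, -1.3, 0.8]
width: 0.0947
grasp_force: 0.0
```

```bash
cat > d.py <<'E'
import sys,numpy as np
from cell import telemetry
from scipy.spatial.transform import Rotation as Ro
# args: target x y z yaw -> tool shift cm, turn deg ; works from measured pose
s=telemetry.sense();t=np.array(list(map(float,sys.argv[1:5])))
R=Ro.from_euler('xyz',s['tool_rot'],degrees=True);T=Ro.from_euler('xyz',[180,0,t[3]],degrees=True)
print(s['clock'],s['eef_pos'].round(4),s['tool_rot'].round(2),s['joint_positions'].round(1),s['wrist_force'].round(1),s['width'].round(4))
print("shift",(R.inv().apply(t[:3]-s['eef_pos'])*100).round(2),"turn",(R.inv()*T).as_rotvec(degrees=True).round(2))
E
python3 d.py 0.5138 -0.1974 0.14 -34
```

```text
Traceback (most recent call last):
  File "d.py", line 7, in <module>
    print(s['clock'],s['eef_pos'].round(4),s['tool_rot'].round(2),s['joint_positions'].round(1),s['wrist_force'].round(1),s['width'].round(4))
                                                                                                                          ^^^^^^^^^^^^^^^^
AttributeError: 'float' object has no attribute 'round'
```

Call:
send_rows(
  commands=[1, 16.5, -12.3, 3.5, 0, 0, 18, 1, 16.5, -12.3, 3.5, 0, 0, 18, 1, 16.5, -12.3, 3.5, 0, 0, 18, 1, 16.5, -12.3, 3.5, 0, 0, 18, 1, 16.5, -12.3, 3.5, 0, 0, 18, 1, 16.5, -12.3, 3.5, 0, 0, 18, 1, 16.5, -12.3, 3.5, 0, 0, 18, 1, 16.5, -12.3, 3.5, 0, 0, 18, 1, 16.5, -12.3, 3.5, 0, 0, 18],
)

```text
clock: 1.68
eef_pos: [0.5015, -0.198, 0.1413]
tool_rot: [180.0, 0.0, -32.3]
wrist_force: [-0.2, 0.1, 0.1]
width: 0.0951
grasp_force: 0.0
```

```bash
sed -i "s/s\['width'\].round(4)/round(s['width'],4)/" d.py; python3 d.py 0.5138 -0.1974 0.14 -34
python3 - <<'E'
from cell import telemetry, vision
import cv2,pickle
s=telemetry.sense();c=vision.camera("wrist");pickle.dump((s,c),open("w1.pkl","wb"));cv2.imwrite("pics/w1.png",c["pixels"]);print(c["camera_matrix"],c["T_tool_cam"])
E
```

```text
1.6833 [ 0.5015 -0.198   0.1413] [ 1.7997e+02  3.0000e-02 -3.2310e+01] [-27.2  -5.  111.4  -0.   73.7  95.1] [-0.2  0.1  0.1] 0.0951
shift [ 1.01 -0.71  0.12] turn [0.03 0.03 1.69]
[[371.64829954   0.         320.39352676]
 [  0.         371.64829954 246.12118369]
 [  0.           0.           1.        ]] [[ 1.54991520e-04 -9.58731838e-01 -2.84311870e-01  8.06453953e-02]
 [ 9.99999845e-01  3.00821434e-04 -4.69257899e-04 -1.97443642e-04]
 [ 5.35419592e-04 -2.84311753e-01  9.58731735e-01 -1.96182157e-01]
 [ 0.00000000e+00  0.00000000e+00  0.00000000e+00  1.00000000e+00]]
```

View pics/w1.png

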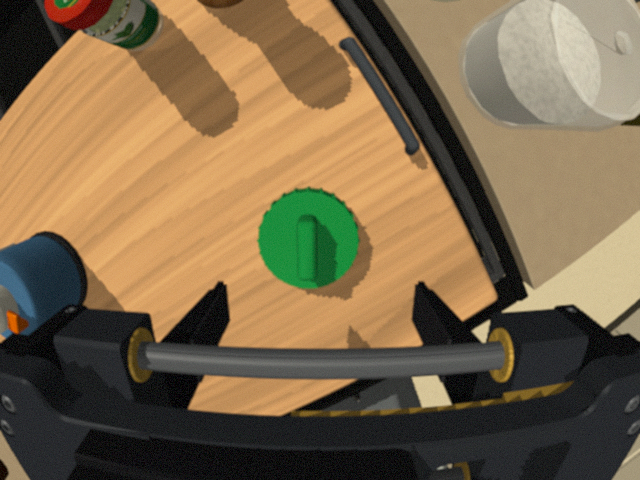

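The wrist view shows the disc centre near (308,238) and the bar running from (308,217) to (307,281), almost vertical.

```bash
cat >> h.py <<'E'
from scipy.spatial.transform import Rotation as Ro
def wray(s,c,u,v,z):
    K=np.array(c["camera_matrix"]);x=(u-K[0,2])/K[0,0];y=(v-K[1,2])/K[1,1];th=np.hypot(x,y);k=np.sin(th)/th
    T=np.array(c["T_tool_cam"]);R=Ro.from_euler('xyz',s['tool_rot'],degrees=True).as_matrix()
    d=R@T[:3,:3]@[x*k,y*k,np.cos(th)];o=s['eef_pos']+R@T[:3,3];return o+d*(z-o[2])/d[2]
E
python3 - <<'E'
import pickle
from h import *
s,c=pickle.load(open("w1.pkl","rb"))
print(wray(s,c,308,238.5,.024))
a=wray(s,c,307.5,217,.052);b=wray(s,c,307,278,.052);d=a-b;print((a+b)/2,np.degrees(np.arctan2(d[1],d[0])),np.linalg.norm(d))
g=cv2.resize(c["pixels"][170:300,240:380],None,fx=4,fy=4,interpolation=cv2.INTER_CUBIC);cv2.imwrite("pics/w1c.png",g)
E
python3 d.py 0.5138 -0.1974 0.028 -34
```

```text
[ 0.50284991 -0.18571955  0.024     ]
[ 0.50235047 -0.18571542  0.052     ] -33.33106247527403 0.05126876968461586
1.7333 [ 0.5014 -0.1983  0.1416] [ 1.7998e+02 -1.0000e-02 -3.2340e+01] [-27.3  -5.1 111.4  -0.   73.7  95.1] [0.7 0.1 0.1] 0.0953
shift [ 1.   -0.74 11.36] turn [ 0.02 -0.01  1.66]
```

View pics/w1c.png

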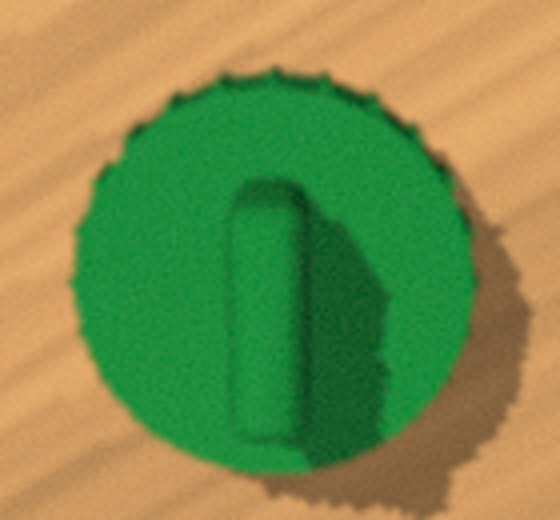

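The wrist and top estimates disagree and the sizes come out too large, so the board is probably raised above z=0. I'll triangulate.

Run:
```python
import pickle
from h import *
d=pickle.load(open("c0.pkl","rb"));c=d["top"];s,w=pickle.load(open("w1.pkl","rb"))
from scipy.optimize import least_squares
t=(418.5,263.4);wd=(240+(273/4)-.4,170+(272/4)-.4)
for h in (0,.01,.02,.03,.04,.05):
    a=ray(c,*t,.024+h);b=wray(s,w,*wd,.024+h);print(h,a,b,(a-b)[:2])
    # green disc in the scene image
    e=px(d["scene"],a);print("   scene px",e, "jar neck", px(d["scene"],ray(c,287.4,200.3,.104+h)))
    p=[wray(s,w,240+(x+.5)/4-.5,170+(y+.5)/4-.5,.052+h) for x,y in((267,203),(266,440))];q=p[0]-p[1]
    print("   bar",(p[0]+p[1])/2,np.linalg.norm(q),np.degrees(np.arctan2(q[1],q[0])))
I=d["scene"]["pixels"]
A=cv2.resize(I[170:230,370:440],None,fx=5,fy=5);B=cv2.resize(I[190:250,270:340],None,fx=5,fy=5);cv2.imwrite("pics/s0c.png",np.hstack([A,B]))
```

```text
0 [ 0.51303194 -0.19815398  0.024     ] [ 0.50360596 -0.18605093  0.024     ] [ 0.00942599 -0.01210305]
   scene px [402.25187603 213.64364807] jar neck [290.75049059 218.62353689]
   bar [ 0.50103256 -0.18390696  0.052     ] 0.0499969656898849 -33.16602494714023
0.01 [ 0.51189708 -0.19597839  0.034     ] [ 0.5057209  -0.18780258  0.034     ] [ 0.00617617 -0.00817581]
   scene px [402.66560617 210.56050306] jar neck [291.6291179  214.62269319]
   bar [ 0.50344518 -0.18590559  0.062     ] 0.04824509576665083 -33.16602494714019
0.02 [ 0.51076221 -0.1938028   0.044     ] [ 0.50783585 -0.18955423  0.044     ] [ 0.00292635 -0.00424857]
   scene px [403.08598007 207.4278482 ] jar neck [292.52226672 210.55572556]
   bar [ 0.50585779 -0.18790422  0.072     ] 0.046493225843416586 -33.166024947140194
0.03 [ 0.50962734 -0.19162721  0.054     ] [ 0.5099508  -0.19130588  0.054     ] [-0.00032346 -0.00032132]
   scene px [403.51315908 204.24448129] jar neck [293.43030005 206.42098106]
   bar [ 0.50827041 -0.18990285  0.082     ] 0.044741355920182475 -33.16602494714018
0.04 [ 0.50849247 -0.18945161  0.064     ] [ 0.51206575 -0.19305754  0.064     ] [-0.00357328  0.00360592]
   scene px [403.94730977 201.00916087] jar neck [294.35359311 202.21675116]
   bar [ 0.51068303 -0.19190148  0.092     ] 0.042989485996948296 -33.16602494714017
0.05 [ 0.5073576  -0.18727602  0.074     ] [ 0.5141807  -0.19480919  0.074     ] [-0.0068231   0.00753317]
   scene px [404.38860423 197.72060463] jar neck [295.29253381 197.94126945]
   bar [ 0.51309565 -0.19390011  0.102     ] 0.041237616073714185 -33.16602494714015
```

View pics/s0c.png

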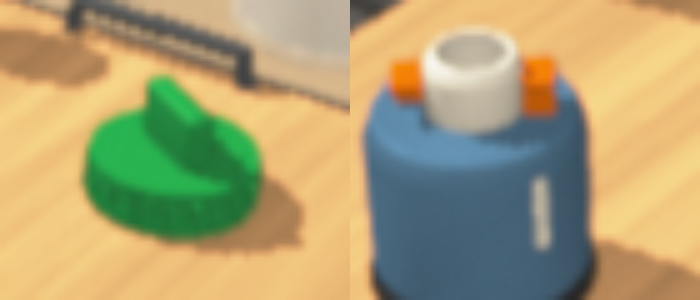

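Heights agree with a board about 34 mm thick (the lid is then at about (0.510, -0.191)). I'll go lower with the fingers part closed and find the lid's top by gentle contact.

```bash
python3 d.py 0.510 -0.1914 0.085 -33.4
```

```text
1.7333 [ 0.5014 -0.1983  0.1416] [ 1.7998e+02 -1.0000e-02 -3.2340e+01] [-27.3  -5.1 111.4  -0.   73.7  95.1] [0.7 0.1 0.1] 0.0953
shift [ 0.35 -1.04  5.66] turn [ 0.02 -0.01  1.06]
```

Call:
send_rows(
  commands=[0.45, 0.35, -1.04, 1, 0, 0, 1.1, 0.45, 0.35, -1.04, 2, 0, 0, 1.1, 0.45, 0.35, -1.04, 4, 0, 0, 1.1, 0.45, 0.35, -1.04, 5.6, 0, 0, 1.1, 0.45, 0.35, -1.04, 5.6, 0, 0, 1.1, 0.45, 0.35, -1.04, 5.6, 0, 0, 1.1, 0.45, 0.35, -1.04, 5.6, 0, 0, 1.1],
)

```text
clock: 2.32
eef_pos: [0.5109, -0.1914, 0.0863]
tool_rot: [-180.0, -0.1, -33.4]
wrist_force: [0.3, -0.9, 0.4]
width: 0.0537
grasp_force: 0.0
```

```bash
python3 d.py 0.510 -0.1914 0.065 -33.4
python3 - <<'E'
from cell import telemetry, vision
import cv2,pickle
s=telemetry.sense();c=vision.camera("wrist");pickle.dump((s,c),open("w2.pkl","wb"));cv2.imwrite("pics/w2.png",cv2.resize(c["pixels"][180:420,180:460],None,fx=2.5,fy=2.5))
E
```

```text
2.3167 [ 0.5109 -0.1914  0.0863] [-1.800e+02 -7.000e-02 -3.341e+01] [-26.2  -1.2 113.3  -0.   67.9  97.2] [ 0.3 -0.9  0.4] 0.0537
shift [-0.08  0.05  2.13] turn [-0.   -0.07 -0.01]
```

View pics/w2.png

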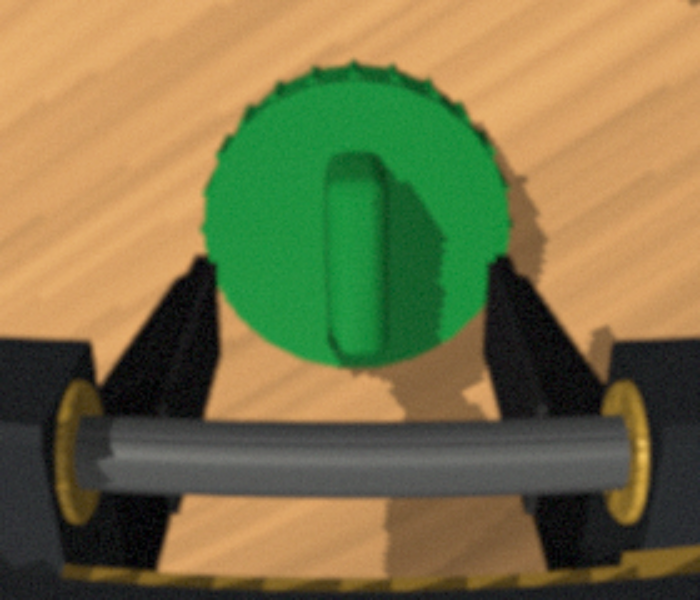

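The bar (x≈355) is centred between the fingers (217 to 487), with its midpoint near the fingertip row. Lowering slowly.

Call:
send_rows(
  commands=[0.4, 0, 0, 0.4, 0, 0, 0, 0.4, 0, 0, 0.8, 0, 0, 0, 0.4, 0, 0, 1.2, 0, 0, 0, 0.4, 0, 0, 1.5, 0, 0, 0, 0.4, 0, 0, 1.7, 0, 0, 0, 0.4, 0, 0, 1.7, 0, 0, 0],
)

```text
clock: 2.87
eef_pos: [0.5105, -0.1904, 0.0675]
tool_rot: [180.0, 0.1, -33.4]
wrist_force: [0.1, -0.4, -0.7]
width: 0.0381
grasp_force: 0.0
```

Call:
send_rows(
  commands=[0.4, 0, 0, 0.15, 0, 0, 0, 0.4, 0, 0, 0.3, 0, 0, 0, 0.4, 0, 0, 0.45, 0, 0, 0, 0.4, 0, 0, 0.45, 0, 0, 0],
)

```text
clock: 3.2
eef_pos: [0.5108, -0.1906, 0.0635]
tool_rot: [180.0, 0.0, -33.4]
wrist_force: [0.1, 0.4, 0.7]
width: 0.0384
grasp_force: 0.0
```

Call:
send_rows(
  commands=[0.4, 0, 0, 0.15, 0, 0, 0, 0.4, 0, 0, 0.3, 0, 0, 0, 0.4, 0, 0, 0.3, 0, 0, 0, 0.4, 0, 0, 0.3, 0, 0, 0],
)

```text
clock: 3.53
eef_pos: [0.5109, -0.1906, 0.0607]
tool_rot: [180.0, 0.0, -33.4]
wrist_force: [-0.1, -0.7, -0.3]
width: 0.038
grasp_force: 0.0
```

Call:
send_rows(
  commands=[0.4, 0, 0, 0.1, 0, 0, 0, 0.4, 0, 0, 0.2, 0, 0, 0, 0.4, 0, 0, 0.2, 0, 0, 0, 0.4, 0, 0, 0.2, 0, 0, 0],
)

```text
clock: 3.87
eef_pos: [0.5109, -0.1906, 0.0587]
tool_rot: [180.0, 0.0, -33.4]
wrist_force: [0.3, 0.1, -0.2]
width: 0.0382
grasp_force: 0.0
```

Call:
send_rows(
  commands=[0.4, 0, 0, 0.1, 0, 0, 0, 0.4, 0, 0, 0.2, 0, 0, 0, 0.4, 0, 0, 0.2, 0, 0, 0],
)

```text
clock: 4.12
eef_pos: [0.5108, -0.1906, 0.0566]
tool_rot: [180.0, 0.0, -33.4]
wrist_force: [-0.3, -0.3, 0.3]
width: 0.0382
grasp_force: 0.0
```

Call:
send_rows(
  commands=[0.4, 0, 0, 0.1, 0, 0, 0, 0.4, 0, 0, 0.2, 0, 0, 0, 0.4, 0, 0, 0.2, 0, 0, 0],
)

```text
clock: 4.37
eef_pos: [0.5108, -0.1906, 0.0546]
tool_rot: [180.0, 0.0, -33.4]
wrist_force: [-0.8, 0.4, 0.2]
width: 0.038
grasp_force: 0.0
```

Call:
send_rows(
  commands=[0.4, 0, 0, 0.1, 0, 0, 0, 0.4, 0, 0, 0.1, 0, 0, 0, 0.4, 0, 0, 0.1, 0, 0, 0],
)

```text
clock: 4.62
eef_pos: [0.511, -0.1907, 0.0538]
tool_rot: [180.0, 0.0, -33.4]
wrist_force: [-0.9, 0.1, -0.8]
width: 0.0375
grasp_force: 0.0
```

Call:
send_rows(
  commands=[0.4, 0, 0, 0.1, 0, 0, 0, 0.4, 0, 0, 0.15, 0, 0, 0, 0.4, 0, 0, 0.15, 0, 0, 0],
)

```text
clock: 4.87
eef_pos: [0.5109, -0.1906, 0.0522]
tool_rot: [180.0, 0.0, -33.4]
wrist_force: [0.2, -0.2, -0.3]
width: 0.0382
grasp_force: 0.0
```

Call:
send_rows(
  commands=[0.4, 0, 0, 0.1, 0, 0, 0, 0.4, 0, 0, 0.15, 0, 0, 0, 0.4, 0, 0, 0.15, 0, 0, 0],
)

```text
clock: 5.12
eef_pos: [0.5108, -0.1906, 0.0506]
tool_rot: [180.0, 0.0, -33.4]
wrist_force: [0.4, 0.6, -0.3]
width: 0.0384
grasp_force: 0.0
```

Call:
send_rows(
  commands=[0.4, 0, 0, 0.1, 0, 0, 0, 0.4, 0, 0, 0.15, 0, 0, 0, 0.4, 0, 0, 0.15, 0, 0, 0],
)

```text
clock: 5.37
eef_pos: [0.5109, -0.1906, 0.0492]
tool_rot: [180.0, 0.0, -33.4]
wrist_force: [0.7, -0.1, 0.1]
width: 0.0381
grasp_force: 0.0
```

Call:
send_rows(
  commands=[0.4, 0, 0, 0.1, 0, 0, 0, 0.4, 0, 0, 0.15, 0, 0, 0, 0.4, 0, 0, 0.15, 0, 0, 0],
)

```text
clock: 5.62
eef_pos: [0.5109, -0.1906, 0.0476]
tool_rot: [180.0, 0.0, -33.4]
wrist_force: [-0.1, -0.0, -0.3]
width: 0.0376
grasp_force: 0.0
```

Call:
send_rows(
  commands=[0.4, 0, 0, 0.1, 0, 0, 0, 0.4, 0, 0, 0.15, 0, 0, 0, 0.4, 0, 0, 0.15, 0, 0, 0],
)

```text
clock: 5.87
eef_pos: [0.5109, -0.1906, 0.0461]
tool_rot: [180.0, 0.0, -33.4]
wrist_force: [0.4, 0.2, -0.4]
width: 0.038
grasp_force: 0.0
```

Run:
```python
import pickle
from h import *
d=pickle.load(open("c0.pkl","rb"));c=d["top"];s,w=pickle.load(open("w2.pkl","rb"))
for h in (0,.01,.015,.02,.025,.03,.04):
    f=lambda x,y,z:wray(s,w,180+x/2.5,180+y/2.5,z)
    a,b=f(205,218,.024+h),f(511,218,.024+h);e,g=f(356,183,.052+h),f(356,352,.052+h);t=ray(c,418.5,263.4,.024+h)
    print(h,"dia",np.linalg.norm(a-b),"ctr",((a+b)/2)[:2],t[:2],"bar",np.linalg.norm(e-g),((e+g)/2)[:2])
from cell import vision
c=vision.camera("wrist");sc=vision.camera("scene")
A=cv2.resize(c["pixels"][200:410,180:460],(400,300));B=cv2.resize(sc["pixels"][150:240,350:470],(400,300),interpolation=cv2.INTER_CUBIC)
cv2.imwrite("pics/w3.png",np.hstack([A,B]))
```

```text
0 dia 0.09124044376339335 ctr [ 0.49966217 -0.18612738] [ 0.51303194 -0.19815398] bar 0.049518611356322975 [ 0.49597994 -0.18279106]
0.01 dia 0.08771141054727061 ctr [ 0.50269846 -0.18803751] [ 0.51189708 -0.19597839] bar 0.047370692865728176 [ 0.49954471 -0.1850779 ]
0.015 dia 0.08594689393920923 ctr [ 0.5042166  -0.18899258] [ 0.51132964 -0.19489059] bar 0.04629673362043072 [ 0.5013271  -0.18622132]
0.02 dia 0.08418237733114782 ctr [ 0.50573475 -0.18994765] [ 0.51076221 -0.1938028 ] bar 0.04522277437513332 [ 0.50310949 -0.18736475]
0.025 dia 0.0824178607230864 ctr [ 0.50725289 -0.19090272] [ 0.51019477 -0.192715  ] bar 0.04414881512983592 [ 0.50489188 -0.18850817]
0.03 dia 0.08065334411502506 ctr [ 0.50877104 -0.19185779] [ 0.50962734 -0.19162721] bar 0.04307485588453842 [ 0.50667427 -0.18965159]
0.04 dia 0.07712431089890222 ctr [ 0.51180733 -0.19376792] [ 0.50849247 -0.18945161] bar 0.040926937393943576 [ 0.51023904 -0.19193843]
```

View pics/w3.png

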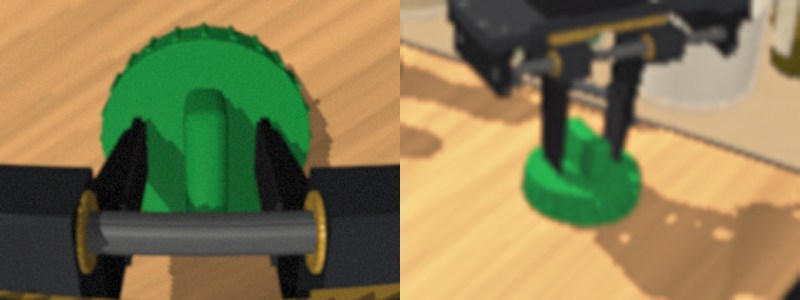

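The fingers straddle the bar just above the lid's top. Two more small probing steps.

Call:
send_rows(
  commands=[0.4, 0, 0, 0.1, 0, 0, 0, 0.4, 0, 0, 0.15, 0, 0, 0, 0.4, 0, 0, 0.15, 0, 0, 0],
)

```text
clock: 6.22
eef_pos: [0.5109, -0.1906, 0.0447]
tool_rot: [180.0, 0.0, -33.4]
wrist_force: [-0.7, 0.3, -0.2]
width: 0.0377
grasp_force: 0.0
```

Call:
send_rows(
  commands=[0.4, 0, 0, 0.1, 0, 0, 0, 0.4, 0, 0, 0.15, 0, 0, 0, 0.4, 0, 0, 0.15, 0, 0, 0],
)

```text
clock: 6.47
eef_pos: [0.5108, -0.1906, 0.0431]
tool_rot: [180.0, 0.0, -33.4]
wrist_force: [0.1, -0.4, 0.3]
width: 0.0376
grasp_force: 0.0
```

Call:
send_rows(
  commands=[0.4, 0, 0, 0.1, 0, 0, 0, 0.4, 0, 0, 0.15, 0, 0, 0, 0.4, 0, 0, 0.15, 0, 0, 0],
)

```text
clock: 6.72
eef_pos: [0.511, -0.1907, 0.042]
tool_rot: [180.0, 0.0, -33.4]
wrist_force: [-0.4, 1.0, 1.2]
width: 0.0381
grasp_force: 0.6
```

Call:
send_rows(
  commands=[0.4, 0, 0, 0.1, 0, 0, 0, 0.4, 0, 0, 0.15, 0, 0, 0, 0.4, 0, 0, 0.15, 0, 0, 0],
)

```text
clock: 6.97
eef_pos: [0.5111, -0.1907, 0.042]
tool_rot: [180.0, 0.0, -33.4]
wrist_force: [-4.1, 2.4, 9.6]
width: 0.038
grasp_force: 4.7
```

Contact at TCP z 0.042 with the fingers part open. The tips may retract when open, since vision says about 0.053. I'll check by probing again with a narrower opening.

Call:
send_rows(
  commands=[0.4, 0, 0, -0.5, 0, 0, 0, 0.22, 0, 0, -1.5, 0, 0, 0, 0.22, 0, 0, -1.5, 0, 0, 0, 0.22, 0, 0, -1.5, 0, 0, 0, 0.22, 0, 0, -1.2, 0, 0, 0, 0.22, 0, 0, -0.9, 0, 0, 0, 0.22, 0, 0, -0.9, 0, 0, 0, 0.22, 0, 0, -0.9, 0, 0, 0],
)

```text
clock: 7.63
eef_pos: [0.5104, -0.1904, 0.0484]
tool_rot: [180.0, 0.1, -33.4]
wrist_force: [0.4, -0.4, -0.7]
width: 0.021
grasp_force: 0.0
```

Call:
send_rows(
  commands=[0.22, 0, 0, 0.15, 0, 0, 0, 0.22, 0, 0, 0.3, 0, 0, 0, 0.22, 0, 0, 0.3, 0, 0, 0],
)

```text
clock: 7.88
eef_pos: [0.5107, -0.1906, 0.0459]
tool_rot: [180.0, 0.0, -33.4]
wrist_force: [-0.4, -0.1, 0.1]
width: 0.021
grasp_force: 0.0
```

Almost no retraction, so the lid's top is near 0.043 and the board near 0.019. Gripping here.

Call:
send_rows(
  commands=[0, 0, 0, 0, 0, 0, 0, 0, 0, 0, 0, 0, 0, 0, 0, 0, 0, 0, 0, 0, 0, 0, 0, 0, 0, 0, 0, 0, 0, 0, 0, 0, 0, 0, 0],
  squeeze=40,
)

```text
clock: 8.3
eef_pos: [0.511, -0.1907, 0.0463]
tool_rot: [-180.0, 0.0, -33.4]
wrist_force: [-0.3, -0.7, -0.8]
width: 0.0139
grasp_force: 40.0
```

Run:
```python
import pickle
from h import *
from cell import telemetry,vision
d=pickle.load(open("c0.pkl","rb"));c=d["top"];s,w=pickle.load(open("w2.pkl","rb"));print(telemetry.sense()['eef_pos'],telemetry.sense()['width'])
o=lambda x,y:(257+(x+.5)/6-.5,175+(y+.5)/6-.5)
for h in(.018,.024,.03):
    a=ray(c,*o(132,90),.096+h);b=ray(c,*o(237,215),.096+h)
    print(h,"lid top",ray(c,418.5,263.4,.024+h)[:2],"neck",ray(c,*o(183,152),.104+h)[:2],"hooks",((a+b)/2)[:2])
    # jar body top rim circle centre (approx crop 191,165 at z~.07)
# numeric: circle fit of red/yellow/green masks diameters in top view
hsv=cv2.cvtColor(c["pixels"],cv2.COLOR_BGR2HSV)
m=cv2.inRange(hsv,(50,120,40),(80,255,255))[235:300,380:450];n,l,st,ce=cv2.connectedComponentsWithStats(m);print(st[1:],ce[1:])
```

```text
[ 0.51095376 -0.19066216  0.04631572] 0.013859273536877376
0.018 lid top [ 0.51098918 -0.19423792] neck [0.62156519 0.05601939] hooks [0.62346763 0.05600158]
0.024 lid top [ 0.51030826 -0.19293256] neck [0.62006456 0.05572956] hooks [0.62196767 0.0557145 ]
0.03 lid top [ 0.50962734 -0.19162721] neck [0.61856393 0.05543973] hooks [0.6204677  0.05542741]
[[ 35   9  24  39 295]
 [ 32  11   2   3   3]
 [ 35  10   1   1   1]
 [ 23  14  15  14  68]
 [ 24  16   1   1   1]
 [ 36  16  12  17  49]
 [ 27  25   1   1   1]
 [ 30  27   1   1   1]
 [ 36  33   1   1   1]
 [ 29  36   1   1   1]
 [ 25  39   1   1   1]
 [ 26  41   7   5   8]] [[49.8        27.4779661 ]
 [32.66666667 12.        ]
 [35.         10.        ]
 [31.05882353 21.05882353]
 [24.         16.        ]
 [41.95918367 24.32653061]
 [27.         25.        ]
 [30.         27.        ]
 [36.         33.        ]
 [29.         36.        ]
 [25.         39.        ]
 [29.125      42.875     ]]
```

Gripped at 13.9 mm wide. Lifting and carrying towards the jar.

Call:
send_rows(
  commands=[0, 0, 0, -2, 0, 0, 0, 0, 0, 0, -5, 0, 0, 0, 0, 0, 0, -9, 0, 0, -5, 0, -0.4, -2.6, -13.5, 0, 0, -12, 0, -1, -6, -13.5, 0, 0, -19, 0, -1.5, -9.5, -13.5, 0, 0, -26, 0, -2, -13, -13.5, 0, 0, -33, 0, -2.6, -16.5, -13.5, 0, 0, -40, 0, -3.2, -20, -13.5, 0, 0, -47, 0, -3.7, -23, -13.5, 0, 0, -54],
)

```text
clock: 9.13
eef_pos: [0.6071, 0.024, 0.1814]
tool_rot: [-180.0, -0.0, 21.0]
wrist_force: [0.1, -0.8, -0.9]
width: 0.0137
grasp_force: 40.0
```

```bash
python3 d.py 0.6208 0.0557 0.181 38.7
```

```text
9.1333 [0.6071 0.024  0.1814] [-1.7999e+02 -3.0000e-02  2.1020e+01] [ -2.8   2.  100.5   0.   77.4  66.2] [ 0.1 -0.8 -0.9] 0.0137
shift [ 2.41 -2.47  0.04] turn [ -0.    -0.03 -17.68]
```

Call:
send_rows(
  commands=[0, 1.2, -1.3, 0, 0, 0, -7, 0, 2.4, -2.4, 0, 0, 0, -14, 0, 2.4, -2.4, 0, 0, 0, -17.5, 0, 2.4, -2.4, 0, 0, 0, -17.5, 0, 2.4, -2.4, 0, 0, 0, -17.5, 0, 2.4, -2.4, 0, 0, 0, -17.5],
)

```text
clock: 9.63
eef_pos: [0.6204, 0.0523, 0.1812]
tool_rot: [-180.0, 0.0, 38.0]
wrist_force: [-0.7, -0.2, -0.7]
width: 0.0141
grasp_force: 40.0
```

```bash
python3 d.py 0.6208 0.0557 0.181 38.7
python3 - <<'E'
from cell import telemetry, vision
import cv2,pickle,numpy as np
s=telemetry.sense();c=vision.camera("wrist");t=vision.camera("top");q=vision.camera("scene");pickle.dump((s,c,t,q),open("w4.pkl","wb"))
A=cv2.resize(c["pixels"][150:450,120:520],(400,300));B=cv2.resize(q["pixels"][130:280,210:410],(400,300),interpolation=cv2.INTER_CUBIC)
C=cv2.resize(t["pixels"][140:260,210:370],(400,300),interpolation=cv2.INTER_CUBIC)
cv2.imwrite("pics/w4.png",np.vstack([np.hstack([A,B]),np.hstack([C,C*0])]))
E
```

```text
9.6333 [0.6204 0.0523 0.1812] [-1.800e+02  1.000e-02  3.802e+01] [-0.1  3.9 98.6 -0.  77.5 51.9] [-0.7 -0.2 -0.7] 0.0141
shift [ 0.24 -0.25  0.02] turn [-0.    0.01 -0.68]
```

View pics/w4.png

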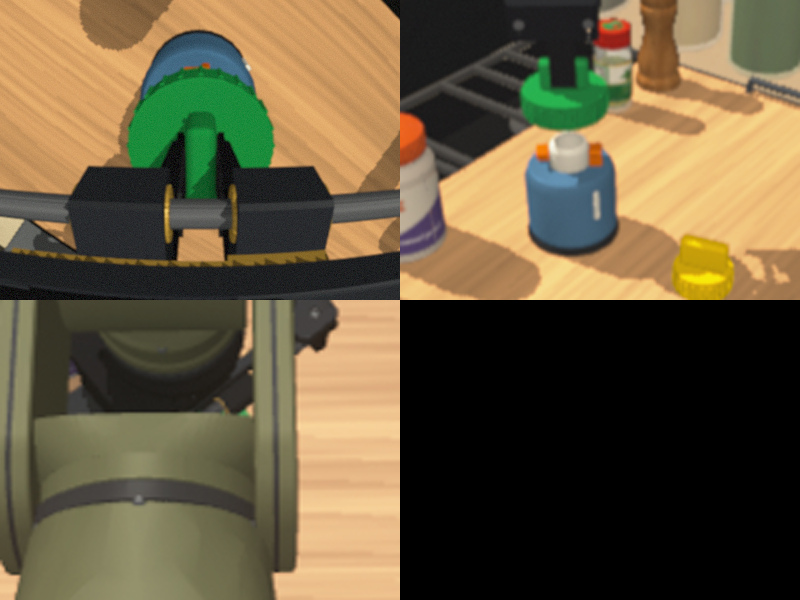

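The wrist view shows the lid centred between the fingers. In the scene view the lid's centre column is about 564 and the neck's is 570 at 2x, and the top view is blocked by the arm. I'll compare these with the projections.

Run:
```python
import pickle
from h import *
s,c,t,q=pickle.load(open("w4.pkl","rb"));P=s['eef_pos'];d0=pickle.load(open("c0.pkl","rb"))
for dz in(-.004,-.014,.006): print("lid top centre at TCP%+.3f ->"%dz,px(q,P+[0,0,dz]))
# scene: green mask bbox, neck
hsv=cv2.cvtColor(q["pixels"],cv2.COLOR_BGR2HSV)
m=cv2.inRange(hsv,(50,120,30),(85,255,255))[150:200,255:320];ys,xs=np.nonzero(m);print("green bbox",xs.min()+255,xs.max()+255,ys.min()+150,ys.max()+150)
n=cv2.inRange(hsv,(0,0,150),(180,50,255))[185:220,265:320];ys,xs=np.nonzero(n);print("neck bbox",xs.min()+265,xs.max()+265,ys.min()+185,ys.max()+185)
for h in(.019,.03,.04):
    o=lambda x,y:(257+(x+.5)/6-.5,175+(y+.5)/6-.5)
    N=ray(d0["top"],*o(183,152),.104+h);print(h,N,"neck px",px(q,N),"neck base px",px(q,N-[0,0,.024]),px(q,N+[0,.019,0]),px(q,N-[0,.019,0]))
    print("   yellow etc: lid start top centre",px(q,ray(d0["top"],418.5,263.4,.024+h)))
# wrist: project far edge of the lid top
K=np.array(c["camera_matrix"]);T=np.linalg.inv(np.array(c["T_tool_cam"]))
def wp(p):
    v=T[:3,:3]@p+T[:3,3];th=np.arctan2(np.hypot(*v[:2]),v[2]);r=th/np.hypot(*v[:2]);return K[0,0]*v[0]*r+K[0,2],K[1,1]*v[1]*r+K[1,2]
for z in(-.006,0,.004,.014):
    print(z,"far",wp(np.array([.0385,0,z])),"L",wp(np.array([0,-.0385,z])),"R",wp(np.array([0,.0385,z])),"bar far top",wp(np.array([.022,0,z-.028])))
hs=cv2.cvtColor(c["pixels"],cv2.COLOR_BGR2HSV);m=cv2.inRange(hs,(50,120,30),(85,255,255));ys,xs=np.nonzero(m);print("wrist green",xs.min(),xs.max(),ys.min(),ys.max())
```

```text
lid top centre at TCP-0.004 -> [292.11736371 185.41933735]
lid top centre at TCP-0.014 -> [292.39146814 190.14977384]
lid top centre at TCP+0.006 -> [291.83916184 180.61818811]
green bbox 269 319 158 194
neck bbox 273 312 196 216
0.019 [0.62131509 0.05597109 0.123     ] neck px [291.94837388 210.97379555] neck base px [292.5790466  221.37758857] [285.35838294 215.44692532] [298.34574335 206.63141266]
   yellow etc: lid start top centre [403.04363916 207.74337559]
0.03 [0.61856393 0.05543973 0.134     ] neck px [292.94810528 206.42923656] neck base px [293.56744564 217.00411055] [286.31198464 210.87493543] [299.38850444 202.11465629]
   yellow etc: lid start top centre [403.51315908 204.24448129]
0.04 [0.61606287 0.05495668 0.144     ] neck px [293.87298898 202.22491877] neck base px [294.48157334 212.95926912] [287.19442669 206.64411651] [300.35294758 197.9371369 ]
   yellow etc: lid start top centre [403.94730977 201.00916087]
-0.006 far (np.float64(320.2417593416037), np.float64(220.3312411058261)) L (np.float64(251.6290293052134), np.float64(287.8258987682853)) R (np.float64(388.8
[... 291 characters left out ...]
98), np.float64(283.812125702904)) bar far top (np.float64(320.22088111762923), np.float64(263.9852804063765))
0.004 far (np.float64(320.2495311770913), np.float64(216.39352959992044)) L (np.float64(254.55214248019126), np.float64(281.2084414228953)) R (np.float64(385.94977346756366), np.float64(281.2319999125223)) bar far top (np.float64(320.22473916366175), np.float64(261.2913065780153))
0.014 far (np.float64(320.2566067569841), np.float64(212.81525531453372)) L (np.float64(257.2509717760899), np.float64(275.1240964454934)) R (np.float64(383.26321954049774), np.float64(275.1461115370681)) bar far top (np.float64(320.2337357520729), np.float64(255.02314212298634))
wrist green 247 614 26 404
```

Run:
```python
import pickle
from h import *
s,c,t,q=pickle.load(open("w4.pkl","rb"));d0=pickle.load(open("c0.pkl","rb"))
I=q["pixels"].astype(int)
for v in range(196,216,3):  # neck: whiteness = blue-channel-min vs others
    sat=I[v,270:320].max(1)-I[v,270:320].min(1);k=np.nonzero((sat<40)&(I[v,270:320].mean(1)>110))[0];print("neck row",v,k.min()+270 if len(k) else None,k.max()+270 if len(k) else None)
for v in range(170,194,3):
    g=I[v,255:330];k=np.nonzero((g[:,1]>1.5*g[:,0])&(g[:,1]>1.5*g[:,2])&(g[:,1]>60))[0];k=k[k<60];print("lid row",v,k.min()+255 if len(k) else None,k.max()+255 if len(k) else None)
for v in range(195,206,2):
    g=I[v,270:320];print("orange",v,np.nonzero((g[:,2]>150)&(g[:,0]<80))[0]+270)
P=s['eef_pos']
hk=np.radians(38.65);u=np.array([np.cos(hk),np.sin(hk),0])*.025
for X in([.6203,.0555],[.618,.0535],[.6204,.0523]):
    N=np.array(X+[.123]);print(X,[px(q,N+[0,0,z]).round(1) for z in(0,-.012)],"hooks",px(q,N+u-[0,0,.008]).round(1),px(q,N-u-[0,0,.008]).round(1))
print("lid axis mid rim",px(q,P+[0,0,-.016]))
```

```text
neck row 196 292 294
neck row 199 288 301
neck row 202 285 303
neck row 205 285 311
neck row 208 276 314
neck row 211 274 303
neck row 214 273 302
lid row 170 272 312
lid row 173 270 314
lid row 176 269 314
lid row 179 270 314
lid row 182 270 313
lid row 185 271 312
lid row 188 272 310
lid row 191 275 305
orange 195 []
orange 197 []
orange 199 []
orange 201 [307 308 309]
orange 203 [278 279 280 281 282 283 305 306 307 308 309 310]
orange 205 [278 279 280 281 282 283 304 305 306 307 308 309]
[0.6203, 0.0555] [array([292.5, 211. ]), array([292.8, 216.3])] hooks [279.6 214.8] [305.8 214.3]
[0.618, 0.0535] [array([294.1, 211. ]), array([294.4, 216.2])] hooks [281.2 214.8] [307.4 214.2]
[0.6204, 0.0523] [array([293.6, 210.3]), array([293.9, 215.5])] hooks [280.7 214.1] [306.8 213.5]
lid axis mid rim [292.44580529 191.08751289]
```

Scene and top agree on a jar axis near (0.619, 0.054). Aligning, then lowering.

Call:
send_rows(
  commands=[0, 0, -0.2, 0.5, 0, 0, -0.6, 0, 0, -0.2, 1, 0, 0, -0.6, 0, 0, -0.2, 1.5, 0, 0, -0.6, 0, 0, -0.2, 1.5, 0, 0, -0.6, 0, 0, -0.2, 1.5, 0, 0, -0.6],
)

```text
clock: 10.2
eef_pos: [0.6188, 0.0542, 0.1653]
tool_rot: [-179.9, 0.1, 38.7]
wrist_force: [-0.4, -0.5, -0.4]
width: 0.0139
grasp_force: 40.0
```

```bash
python3 d.py 0.6192 0.0543 0.129 38.7
```

```text
10.2 [0.6188 0.0542 0.1653] [-1.7994e+02  7.0000e-02  3.8720e+01] [ 0.1  4.4 99.6 -0.  76.1 51.3] [-0.4 -0.5 -0.4] 0.0139
shift [0.04 0.02 3.63] turn [-0.06  0.07  0.02]
```

Call:
send_rows(
  commands=[0, 0, 0, 0.3, 0, 0, 0, 0, 0, 0, 0.6, 0, 0, 0, 0, 0, 0, 0.9, 0, 0, 0, 0, 0, 0, 1.2, 0, 0, 0, 0, 0, 0, 1.5, 0, 0, 0, 0, 0, 0, 1.5, 0, 0, 0],
)

```text
clock: 10.7
eef_pos: [0.6188, 0.0542, 0.1503]
tool_rot: [-179.9, 0.1, 38.7]
wrist_force: [0.3, -0.1, -1.2]
width: 0.0138
grasp_force: 40.0
```

Call:
send_rows(
  commands=[0, 0, 0, 0.2, 0, 0, 0, 0, 0, 0, 0.4, 0, 0, 0, 0, 0, 0, 0.6, 0, 0, 0, 0, 0, 0, 0.6, 0, 0, 0],
)

```text
clock: 11.03
eef_pos: [0.6191, 0.0543, 0.1448]
tool_rot: [-180.0, 0.0, 38.7]
wrist_force: [-0.8, -0.3, 0.4]
width: 0.0133
grasp_force: 40.0
```

Call:
send_rows(
  commands=[0, 0, 0, 0.2, 0, 0, 0, 0, 0, 0, 0.4, 0, 0, 0, 0, 0, 0, 0.4, 0, 0, 0],
)

```text
clock: 11.28
eef_pos: [0.6191, 0.0542, 0.1408]
tool_rot: [-180.0, 0.0, 38.7]
wrist_force: [0.5, 0.4, -1.2]
width: 0.0137
grasp_force: 40.0
```

Call:
send_rows(
  commands=[0, 0, 0, 0.2, 0, 0, 0, 0, 0, 0, 0.4, 0, 0, 0, 0, 0, 0, 0.4, 0, 0, 0],
)

```text
clock: 11.53
eef_pos: [0.6191, 0.0542, 0.1367]
tool_rot: [-180.0, 0.0, 38.7]
wrist_force: [-0.3, -0.2, -1.5]
width: 0.0138
grasp_force: 40.0
```

Call:
send_rows(
  commands=[0, 0, 0, 0.2, 0, 0, 0, 0, 0, 0, 0.4, 0, 0, 0, 0, 0, 0, 0.4, 0, 0, 0],
)

```text
clock: 11.78
eef_pos: [0.619, 0.0543, 0.1327]
tool_rot: [-180.0, 0.0, 38.7]
wrist_force: [-0.6, -0.6, -1.1]
width: 0.0135
grasp_force: 40.0
```

It is past the hook tops with no contact.

Call:
send_rows(
  commands=[0, 0, 0, 0.15, 0, 0, 0, 0, 0, 0, 0.3, 0, 0, 0, 0, 0, 0, 0.3, 0, 0, 0],
)

```text
clock: 12.03
eef_pos: [0.6191, 0.0542, 0.1299]
tool_rot: [-180.0, 0.0, 38.7]
wrist_force: [0.2, 0.7, 0.6]
width: 0.0134
grasp_force: 40.0
```

Call:
send_rows(
  commands=[0, 0, 0, 0.1, 0, 0, 0, 0, 0, 0, 0.15, 0, 0, 0, 0, 0, 0, 0.15, 0, 0, 0],
)

```text
clock: 12.28
eef_pos: [0.6195, 0.0543, 0.1292]
tool_rot: [180.0, -0.0, 38.7]
wrist_force: [0.0, -0.4, 0.7]
width: 0.0141
grasp_force: 40.0
```

Seated at the expected height. Turning clockwise.

Call:
send_rows(
  commands=[0, 0, 0, 0, 0, 0, 5, 0, 0, 0, 0, 0, 0, 10, 0, 0, 0, 0, 0, 0, 15, 0, 0, 0, 0, 0, 0, 20, 0, 0, 0, 0, 0, 0, 25, 0, 0, 0, 0, 0, 0, 25],
)

```text
clock: 12.78
eef_pos: [0.6197, 0.0542, 0.1292]
tool_rot: [180.0, -0.0, 13.7]
wrist_force: [-0.5, 0.7, 1.2]
width: 0.0134
grasp_force: 40.0
```

Call:
send_rows(
  commands=[0, 0, 0, 0, 0, 0, 5, 0, 0, 0, 0, 0, 0, 10, 0, 0, 0, 0, 0, 0, 15, 0, 0, 0, 0, 0, 0, 20, 0, 0, 0, 0, 0, 0, 25, 0, 0, 0, 0, 0, 0, 25],
)

```text
clock: 13.28
eef_pos: [0.6196, 0.0542, 0.1292]
tool_rot: [-180.0, -0.0, -11.2]
wrist_force: [0.6, -0.7, 0.9]
width: 0.0138
grasp_force: 40.0
```

```bash
python3 -c "
from cell import telemetry as t
s=t.sense();print(s['tool_rot'],s['ft_torque'],s['wrist_force'],s['eef_pos'])"
```

```text
[-1.79992431e+02 -3.97030418e-02 -1.12300161e+01] [ 0.09452837 -0.01961131  0.09418514] [ 0.55671029 -0.67677833  0.93350365] [0.61962204 0.05422831 0.12918084]
```

Now to the stops, in small steps.

Call:
send_rows(
  commands=[0, 0, 0, 0, 0, 0, 2, 0, 0, 0, 0, 0, 0, 4, 0, 0, 0, 0, 0, 0, 6, 0, 0, 0, 0, 0, 0, 7, 0, 0, 0, 0, 0, 0, 7, 0, 0, 0, 0, 0, 0, 7],
)

```text
clock: 13.78
eef_pos: [0.6196, 0.0542, 0.1292]
tool_rot: [180.0, -0.0, -18.1]
wrist_force: [0.6, 0.3, 3.0]
width: 0.0141
grasp_force: 40.9
```

Call:
send_rows(
  commands=[0, 0, 0, 0, 0, 0, 1.5, 0, 0, 0, 0, 0, 0, 3, 0, 0, 0, 0, 0, 0, 3, 0, 0, 0, 0, 0, 0, 3],
)

```text
clock: 14.12
eef_pos: [0.6198, 0.0542, 0.1292]
tool_rot: [-180.0, -0.1, -21.1]
wrist_force: [1.6, -1.0, 1.8]
width: 0.015
grasp_force: 42.4
```

```bash
python3 -c "
from cell import telemetry as t
s=t.sense();print(s['tool_rot'],s['ft_torque'],s['wrist_force'],s['eef_pos'])"
```

```text
[-1.79992421e+02 -7.55039223e-02 -2.11155233e+01] [-0.05651896 -0.16587834  1.05910437] [ 1.5680139  -1.0286119   1.80747143] [0.61984745 0.05420252 0.12922179]
```

At the stops: torque is 1.06 N m and the pads are spreading. Easing back, opening and lifting clear.

Call:
send_rows(
  commands=[0, 0, 0, 0, 0, 0, -2.5, 0, 0, 0, 0, 0, 0, -2.5, 0.5, 0, 0, 0, 0, 0, -2.5, 0.5, 0, 0, 0, 0, 0, -2.5, 0.5, 0, 0, 0, 0, 0, -2.5, 0.5, 0, 0, 0, 0, 0, -2.5],
)

```text
clock: 14.62
eef_pos: [0.6187, 0.0543, 0.1281]
tool_rot: [180.0, 0.1, -18.8]
wrist_force: [0.4, -0.7, 0.4]
width: 0.0355
grasp_force: 0.0
```

Call:
send_rows(
  commands=[0.5, 0, 0, -1, 0, 0, 0, 0.5, 0, 0, -2.5, 0, 0, 0, 0.5, 0, 0, -5, 0, 0, 0, 0.5, 0, 0, -8, 0, 0, 0, 0.5, -4, 0, -12, 0, 0, 0, 0.5, -8, 0, -14, 0, 0, 0, 0.5, -11, 0, -14, 0, 0, 0, 0.5, -14, 0, -14, 0, 0, 0, 0.5, -14, 0, -14, 0, 0, 0, 0.5, -14, 0, -14, 0, 0, 0],
)

```text
clock: 15.45
eef_pos: [0.486, 0.0998, 0.2703]
tool_rot: [-179.9, -0.2, -18.7]
wrist_force: [0.5, -0.1, -0.0]
width: 0.0478
grasp_force: 0.0
```

Run:
```python
from cell import vision
import cv2,numpy as np
q=vision.camera("scene");t=vision.camera("wrist")
B=cv2.resize(q["pixels"][130:280,210:410],(400,300),interpolation=cv2.INTER_CUBIC);C=cv2.resize(t["pixels"],(400,300),interpolation=cv2.INTER_AREA)
cv2.imwrite("pics/f.png",np.hstack([B,C]))
```

```text
(no output)
```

View pics/f.png

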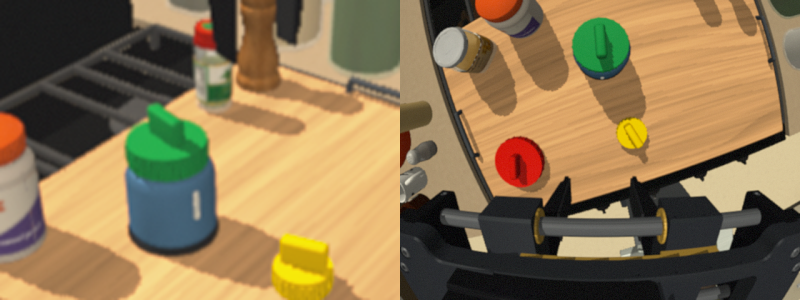

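The green lid sits level on the jar with its bar along the ribs. In the wrist view (right half) it is at (601,47), the yellow lid at (632,135) and the red one at (519,162). The gripper is clear, so I'm handing in.

```bash
python3 -c "
from cell import close_job
print(close_job())"
```

```text
the job is handed in; nothing more can be done
None
```

The green lid is on the blue jar, turned clockwise to the stops and released; the yellow and red lids were left alone, and the job was handed in at about 15.5 s (no verdict was returned).

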